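# Rebuild the antenna rotator's slip clutch

## Robot

A 7-joint arm with a two-finger parallel gripper is mounted at the origin on the work surface. World frame = base frame: x ahead of the robot, y to its left, z up, the work surface at z = 0. Lengths are in m, angles in rad, forces in N, time in s.
With the tool pointing down it reaches from about 0.425 to 1.025 m from the base axis. Payload 9.4 kg.
Tool frame: the origin (TCP) lies midway between the tips of the shut fingers; the grasp point (between the pads) lies 19 mm behind it; z points along the fingers, x is the direction in which the jaws open and shut, and the axes are right-handed (so a half turn about z gives the same grasp; the last joint's range is limited). The gripper opens to 85 mm and grips with 20 to 120 N. Pads are 22 mm wide; open, the fingers measure 114 mm over their backs; the gripper's body (76 mm by 85 mm) begins 54 mm behind the grasp point. The pads swing forward as they close: fully open they stand 13 mm farther back than shut.
Start: joints at [-1.192, 0.599, -0.003, 1.599, 0.002, 0.943, -0.08], TCP at [0.319, 0.651, 0.231] pointing down, gripper open.
Joint ranges: [-2.57, 2.57], [-0.35, 1.97], [-1.29, 1.29], [0.11, 2.56], [-1.05, 4.19], [0.11, 1.86], [-2.63, 2.63]. Speed limits (rad/s): [2.22, 2.22, 3.01, 3.01, 3.14, 3.14, 3.14].

## Interface

Orientations are given as a rotation vector (axis times angle).
In Python, from cell import status, camera, camera_info, ticket gives the robot as it stands.
- The arm moves only by the shell command python3 -m inch 'ROWS' [FORCE]. ROWS is JSON, a list of rows, each a list of 3 entries, a list of its own where there are three numbers: the shift along the tool's x, y, z in cm, then the turn, a rotation vector about the tool's x, y, z in rad, then the finger opening in cm, from 0 to 8.54. A call has exactly 5 rows; each row shifts and turns the commanded pose from where the row before left it, along the tool's axes as they then stand; what a row does not reach is not made up. A row lasts 1/8 s, in which the tool goes at most 62.5 mm and 10.7 degrees, less where a joint would pass 70% of its speed; a pose out of reach is approached as far as the arm can. A call is refused whole if a number of a shift passes 6.25 or a number of a turn 0.188, either way. A call with a gripper value outside its range is refused whole. The fingers move at their own pace and stop on an object; FORCE is the grip in N (left out, the last holds). Time passes only in rows, so rows that do not move let the fingers close, or fill a call up. It gives the time, the measured TCP pose, the force and the opening at its end, in the units of the state.
- status.sense(): the state, without advancing time (a new reading comes with each control period).
- camera(name): name is "scene" or "top"; returns (picture, depth): 420x560x3 uint8, blue, green, red; 420x560 float32, m along the optical axis (not along the pixel's ray), 0 where there is no reading.
- camera_info(name): a dict with "intrinsics" (3x3 intrinsics, pixels), "R" (3x3) and "t" (3): a world point X has camera coordinates R X + t. Camera axes: x right, y down, z forward; pixel columns grow to the right and rows downward; lengths in m; the calibration is good to about 2 mm. A picture is of the moment at which its call begins. camera_info takes no time and is no camera call.
- ticket.hand_in(): hands the job in, once; it reports no verdict.
The state is a dict: "clock": time; "joint_pos": joint angles; "qd": joint speeds; "joint_efforts": joint torques, N m; "position": TCP position; "eef_rot": TCP orientation; "force": force on the tool from outside, world axes, zero at the start; "ft_torque": the same for the moment, N m; "opening": finger opening in m.
Only numpy, scipy, OpenCV 4.12 (cv2) and the standard library are available. Lean on these libraries where they do the work, as an engineer would, in place of code of your own. Each camera call takes 0.05 s, during which the arm holds its last target. There are 200 camera calls.

## Task

Swing the keeper bar of the antenna rotator's clutch hub right out of the way (about a quarter turn), then lower the three toothed plates one at a time onto the splined post, each fully down on the one below and not dropped: a friction disc (solid tab), then the separator (forked tab), then the other friction disc, with tabs alternating: the first opposite to the hub's own fixed tab, the separator over the hub's tab, the last opposite again. Then push the keeper bar back over the post to its stop, leaving the blue lid, the glass vial and the antenna section where they are.

Things in the scene. Friction and masses are not known exactly. Their poses are not given: they have to be found in the camera images.
- clutch_hub: fixed antenna-rotator slip-clutch hub; position and heading vary. Origin on the table under the post's axis, z up. Foot 110 (x) by 200 mm (y, from -70 to +130), 6 mm high; on it a round seat of 84 mm diameter, top at 14 mm; on that the splined post; a keeper bar on a hinge post at +y.
- hub_tab (a point): the hub's own fixed solid tab, 22 mm wide, pointing along the hub's +x out to 78 mm from the axis, top at 14 mm; point on its top face 62 mm from the axis
- hub_seat (a point): centre of the seat's top face, 14 mm above the table, on the post's axis; the first plate's underside rests here
- post_top (a point): top of the upright aluminium post, 54 mm above the table. Core radius 15 mm; six ribs 7 mm wide reach out to 22 mm, at 0, 60, 120.. degrees from the hub's +x, up to 42 mm; above is a plain nose tapering from 46 mm. Plates go over it with about 2 mm play and 5 degrees of turn, tab along the hub's x axis either way (60 degree steps also fit but are wrong)
- keeper (a joint): steel keeper bar, rad. 0 = over the post's top, pointing along the hub's -y, at its stop; grows counter-clockwise seen from above (its end goes towards the hub's +x) to a stop at 1.6. Stays where left; 1 to 2 N at the end moves it. Bar 16 mm wide, 58 to 74 mm above the table, 125 mm long from the hinge axis. It starts at 0 to 0.4, in the way
- keeper_hinge (a point): point on the keeper's hinge axis (upright, hinge post 20 mm thick, boss 28 mm) at the bar's mid-height, 66 mm above the table, 95 mm from the post's axis along the hub's +y
- keeper_end (a point): point on the keeper bar's centre line, 115 mm from the hinge axis, at mid-height
- disc_a_centre (a point): One of two like friction discs: solid tab 20 mm wide, rounded end, reaching 72 mm from the centre. Plain steel plate 8 mm thick lying flat, about 140 g: ring 64 mm outside, 48 mm inside, six teeth inwards; two straight flanks parallel to the tab, 64 mm apart and 40 mm long, are where to grip it. Point: the ring's centre, half-way up; x along the tab, z up
- disc_a_tab (a point): point on that plate's tab (between the prongs of the separator), 62 mm from the ring's centre, half-way up, same axes
- disc_a: the same plate: origin at the ring's centre on its underside, x along the tab; its six teeth are 7 mm wide, reach in to 17 mm from the centre, at 30, 90, 150.. degrees from the tab
- disc_b_centre (a point): One of two like friction discs: solid tab 20 mm wide, rounded end, reaching 72 mm from the centre. Plain steel plate 8 mm thick lying flat, about 140 g: ring 64 mm outside, 48 mm inside, six teeth inwards; two straight flanks parallel to the tab, 64 mm apart and 40 mm long, are where to grip it. Point: the ring's centre, half-way up; x along the tab, z up
- disc_b_tab (a point): point on that plate's tab (between the prongs of the separator), 62 mm from the ring's centre, half-way up, same axes
- disc_b: the same plate: origin at the ring's centre on its underside, x along the tab; its six teeth are 7 mm wide, reach in to 17 mm from the centre, at 30, 90, 150.. degrees from the tab
- separator_centre (a point): Separator: tab forked into two 9 mm prongs, 30 mm wide over both, reaching 72 mm from the centre. Plain steel plate 8 mm thick lying flat, about 140 g: ring 64 mm outside, 48 mm inside, six teeth inwards; two straight flanks parallel to the tab, 64 mm apart and 40 mm long, are where to grip it. Point: the ring's centre, half-way up; x along the tab, z up
- separator_tab (a point): point on that plate's tab (between the prongs of the separator), 62 mm from the ring's centre, half-way up, same axes
- separator: the same plate: origin at the ring's centre on its underside, x along the tab; its six teeth are 7 mm wide, reach in to 17 mm from the centre, at 30, 90, 150.. degrees from the tab
- sonde_lid: bystander: round blue plastic sonde lid, 110 mm across, 35 mm high, open side up; origin at the centre of its underside
- vial: bystander: upright glass desiccant vial, 36 mm across, 82 mm high; origin at the centre of its underside
- whip: bystander: aluminium antenna whip section lying along its x, 200 mm long, 14 mm thick (20 mm socket at its -x end); origin at its middle, on the table
Mind the look-alikes: they are no part of the job. What is meant by the clutch_hub is not red, and is the smaller of those in its own colour.

How it is judged:
On the way, in this order (a step that is already met when the one before it is completed fails the run):
1. the keeper is swung clear (beyond 1.1 rad) (value of joint keeper above 1.1 rad), for 0.1 s.
2. one friction disc is fully down on the seat, tab opposite to the hub's tab (((horizontal distance between disc_a_centre and hub_seat below 0.005 m and z of disc_a_centre in the frame of clutch_hub between 0.015 and 0.021 m and angle between disc_a_centre's own z axis and vertical below 0.08 rad and x of disc_a_tab in the frame of clutch_hub below -0.05 m and y of disc_a_tab in the frame of clutch_hub between -0.011 and 0.011 m) or (horizontal distance between disc_b_centre and hub_seat below 0.005 m and z of disc_b_centre in the frame of clutch_hub between 0.015 and 0.021 m and angle between disc_b_centre's own z axis and vertical below 0.08 rad and x of disc_b_tab in the frame of clutch_hub below -0.05 m and y of disc_b_tab in the frame of clutch_hub between -0.011 and 0.011 m))), for 0.2 s.
3. the separator is fully down on it, tab over the hub's tab (((horizontal distance between each of disc_a_centre, separator_centre and hub_seat below 0.005 m and z of disc_a_centre in the frame of clutch_hub between 0.015 and 0.021 m and angle between each of disc_a_centre, separator_centre's own z axis and vertical below 0.08 rad and x of disc_a_tab in the frame of clutch_hub below -0.05 m and y of disc_a_tab in the frame of clutch_hub between -0.011 and 0.011 m and z of separator_centre in the frame of clutch_hub between 0.023 and 0.029 m and x of separator_tab in the frame of clutch_hub above 0.05 m and y of separator_tab in the frame of clutch_hub between -0.011 and 0.011 m) or (horizontal distance between each of disc_b_centre, separator_centre and hub_seat below 0.005 m and z of disc_b_centre in the frame of clutch_hub between 0.015 and 0.021 m and angle between each of disc_b_centre, separator_centre's own z axis and vertical below 0.08 rad and x of disc_b_tab in the frame of clutch_hub below -0.05 m and y of disc_b_tab in the frame of clutch_hub between -0.011 and 0.011 m and z of separator_centre in the frame of clutch_hub between 0.023 and 0.029 m and x of separator_tab in the frame of clutch_hub above 0.05 m and y of separator_tab in the frame of clutch_hub between -0.011 and 0.011 m))), for 0.2 s.
4. the other friction disc is fully down on the separator, tab opposite to the hub's tab (((horizontal distance between each of disc_a_centre, separator_centre, disc_b_centre and hub_seat below 0.005 m and z of disc_a_centre in the frame of clutch_hub between 0.015 and 0.021 m and angle between each of disc_a_centre, separator_centre, disc_b_centre's own z axis and vertical below 0.08 rad and x of each of disc_a_tab, disc_b_tab in the frame of clutch_hub below -0.05 m and y of disc_a_tab in the frame of clutch_hub between -0.011 and 0.011 m and z of separator_centre in the frame of clutch_hub between 0.023 and 0.029 m and x of separator_tab in the frame of clutch_hub above 0.05 m and y of separator_tab in the frame of clutch_hub between -0.011 and 0.011 m and z of disc_b_centre in the frame of clutch_hub between 0.031 and 0.037 m and y of disc_b_tab in the frame of clutch_hub between -0.011 and 0.011 m) or (horizontal distance between each of disc_b_centre, separator_centre, disc_a_centre and hub_seat below 0.005 m and z of disc_b_centre in the frame of clutch_hub between 0.015 and 0.021 m and angle between each of disc_b_centre, separator_centre, disc_a_centre's own z axis and vertical below 0.08 rad and x of each of disc_b_tab, disc_a_tab in the frame of clutch_hub below -0.05 m and y of disc_b_tab in the frame of clutch_hub between -0.011 and 0.011 m and z of separator_centre in the frame of clutch_hub between 0.023 and 0.029 m and x of separator_tab in the frame of clutch_hub above 0.05 m and y of separator_tab in the frame of clutch_hub between -0.011 and 0.011 m and z of disc_a_centre in the frame of clutch_hub between 0.031 and 0.037 m and y of disc_a_tab in the frame of clutch_hub between -0.011 and 0.011 m))), for 0.2 s.
At the end, for the whole second after the job is handed in: Disc, separator, disc stacked on the hub in this order, each within 5 mm of the axis and 3 mm of its height, level within 0.08 rad; disc tabs opposite to the hub's tab, separator's over it (tab points within 11 mm); at rest, released; keeper within 0.15 rad of its stop over the post (((horizontal distance between each of disc_a_centre, separator_centre, disc_b_centre and hub_seat below 0.005 m and z of disc_a_centre in the frame of clutch_hub between 0.015 and 0.021 m and angle between each of disc_a_centre, separator_centre, disc_b_centre's own z axis and vertical below 0.08 rad and x of each of disc_a_tab, disc_b_tab in the frame of clutch_hub below -0.05 m and y of disc_a_tab in the frame of clutch_hub between -0.011 and 0.011 m and z of separator_centre in the frame of clutch_hub between 0.023 and 0.029 m and x of separator_tab in the frame of clutch_hub above 0.05 m and y of separator_tab in the frame of clutch_hub between -0.011 and 0.011 m and z of disc_b_centre in the frame of clutch_hub between 0.031 and 0.037 m and y of disc_b_tab in the frame of clutch_hub between -0.011 and 0.011 m) or (horizontal distance between each of disc_b_centre, separator_centre, disc_a_centre and hub_seat below 0.005 m and z of disc_b_centre in the frame of clutch_hub between 0.015 and 0.021 m and angle between each of disc_b_centre, separator_centre, disc_a_centre's own z axis and vertical below 0.08 rad and x of each of disc_b_tab, disc_a_tab in the frame of clutch_hub below -0.05 m and y of disc_b_tab in the frame of clutch_hub between -0.011 and 0.011 m and z of separator_centre in the frame of clutch_hub between 0.023 and 0.029 m and x of separator_tab in the frame of clutch_hub above 0.05 m and y of separator_tab in the frame of clutch_hub between -0.011 and 0.011 m and z of disc_a_centre in the frame of clutch_hub between 0.031 and 0.037 m and y of disc_a_tab in the frame of clutch_hub between -0.011 and 0.011 m)) and value of joint keeper below 0.15 rad and linear speed of each of disc_a, disc_b, separator below 0.02 m/s and contact force between the fingers and disc_a below 0.2 N and contact force between the fingers and disc_b below 0.2 N and contact force between the fingers and separator below 0.2 N); the robot touches nothing.
It fails at once if the blue lid is shifted more than 25 mm (distance of sonde_lid from where it was at the start of the episode above 0.025 m).
It fails at once if the glass vial is shifted more than 25 mm (distance of vial from where it was at the start of the episode above 0.025 m).
It fails at once if the antenna section is shifted more than 25 mm (distance of whip from where it was at the start of the episode above 0.025 m).
It fails at once if the glass vial is tipped (angle between vial's own z axis and vertical above 0.35 rad).
It fails at once if a plate is dropped onto the hub (falls faster than 0.5 m/s while over it) ((horizontal distance between disc_a_centre and hub_seat below 0.012 m and linear speed of disc_a above 0.5 m/s) or (horizontal distance between disc_b_centre and hub_seat below 0.012 m and linear speed of disc_b above 0.5 m/s) or (horizontal distance between separator_centre and hub_seat below 0.012 m and linear speed of separator above 0.5 m/s)).
It also fails if it takes over 72 s, if anything falls off the work surface, if the arm or the gripper's body presses on something with over 40 N, if the wrist force passes 120 N, or if a joint passes its speed limit or range.

## Working session

There is one attempt and no reset: what is moved stays moved. The work goes in short steps, Python scripts to look and compute and a shell command to move; the robot and the scene stay as the last step left them, time stands still between calls to the robot, and variables do not carry over. Pictures are saved under pics/ and viewed, about 8 in all and at most 12, crops included, and the job is handed in when it is done.

```bash
ls; mkdir -p pics
cat > h.py <<'E'
import numpy as np,cv2
from cell import status,camera,camera_info
from scipy.spatial.transform import Rotation as Ro
def world(n,u,v,d):
    c=camera_info(n);K=np.array(c["intrinsics"]);R=np.array(c["R"]);t=np.array(c["t"])
    return R.T@(np.linalg.inv(K)@[u*d,v*d,d]-t)
def onplane(n,u,v,z):
    c=camera_info(n);K=np.array(c["intrinsics"]);R=np.array(c["R"]);t=np.array(c["t"])
    o=-R.T@t;r=R.T@(np.linalg.inv(K)@[u,v,1.]);return o+r*(z-o[2])/r[2]
def pix(n,X):
    c=camera_info(n);p=np.array(c["intrinsics"])@(np.array(c["R"])@np.array(X)+c["t"]);return p[:2]/p[2]
E
python3 - <<'E'
from h import *
s=status.sense();print(s["position"],s["eef_rot"],s["force"],s["clock"],Ro.from_rotvec(s["eef_rot"]).as_matrix().round(3))
for n in("scene","top"):
    im,d=camera(n);cv2.imwrite(f"pics/{n}0.png",im);np.save(n+"0.npy",d)
    c=camera_info(n);print(n,c)
E
```

```text
pics
[0.31891405 0.65055383 0.23041247] [ 2.66499264e+00  1.66174399e+00 -1.98747076e-03] [0.31476939 0.13526246 0.09324029] 0.0 [[ 0.44   0.898 -0.001]
 [ 0.898 -0.44  -0.001]
 [-0.002  0.    -1.   ]]
scene {'intrinsics': array([[426.10046797,   0.        , 279.75788275],
       [  0.        , 426.10046797, 210.96195271],
       [  0.        ,   0.        ,   1.        ]]), 'R': array([[ 0.46047379,  0.8876725 , -0.00119452],
       [ 0.70440211, -0.36622179, -0.60802901],
       [-0.54016808,  0.27914   , -0.79391391]]), 't': array([-0.27039897, -0.25213167,  1.48824596])}
top {'intrinsics': array([[463.83663243,   0.        , 282.52325973],
       [  0.        , 463.83663243, 214.50632288],
       [  0.        ,   0.        ,   1.        ]]), 'R': array([[-0.03758818, -0.9992774 ,  0.00564012],
       [-0.97492332,  0.03543205, -0.21970228],
       [ 0.21934368, -0.01375689, -0.97555066]]), 't': array([0.07682147, 0.47879795, 1.4897224 ])}
```

View pics/top0.png

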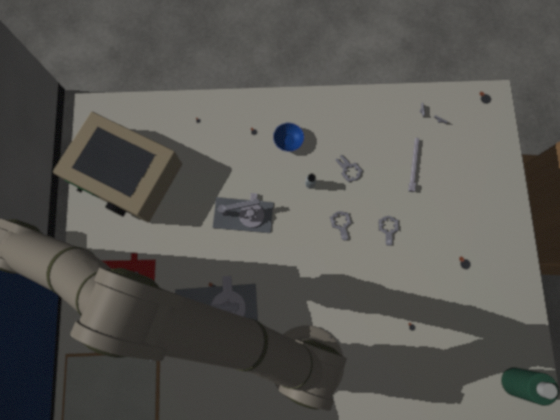

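View pics/scene0.png

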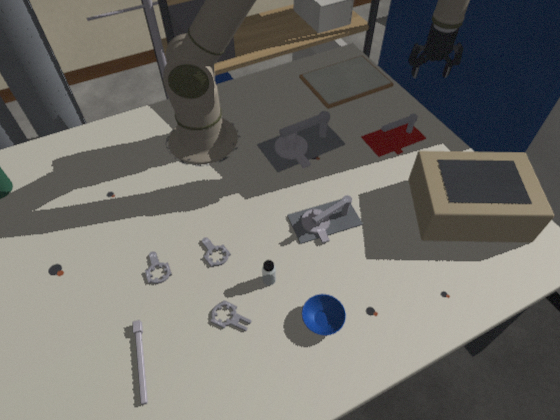

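The top image shows three hubs: a red one at about (130,275), a large grey one at (220,305) and a smaller grey one at (245,212). The smaller grey one is the one meant. The plates are at (350,170), which looks forked, and at (342,222) and (389,228). The lid is at (289,137), the vial at (311,180) and the whip at (415,165). I'll confirm in enlarged crops.

Run:
```python
import cv2
a=cv2.imread("pics/top0.png")
cv2.imwrite("pics/c1.png",cv2.resize(a[180:245,205:285],None,fx=9,fy=9,interpolation=cv2.INTER_CUBIC))
cv2.imwrite("pics/c2.png",cv2.resize(a[145:255,325:410],None,fx=5,fy=5,interpolation=cv2.INTER_CUBIC))
```

```text
(no output)
```

View pics/c1.png

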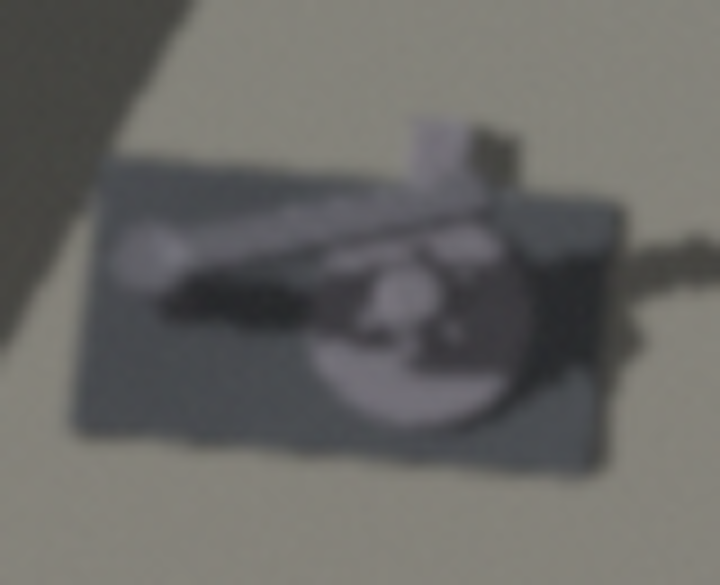

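View pics/c2.png

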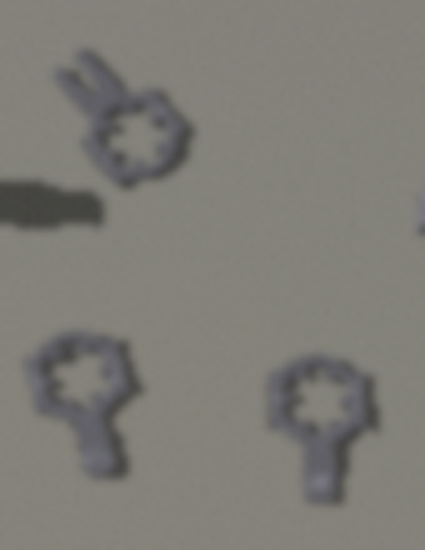

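```bash
cat > fit.py <<'E'
from h import *
from scipy.optimize import minimize
def outline(fork):
    m=np.zeros((400,400),np.uint8) # 0.5 mm/px, frame x->col, centre (120,200)
    P=lambda x,y:(int(round(120+2*x)),int(round(200+2*y)))
    cv2.circle(m,P(0,0),64,255,-1);cv2.rectangle(m,P(-20,-32),P(20,32),255,-1)
    if fork:
        cv2.rectangle(m,P(20,-15),P(72,15),255,-1);cv2.rectangle(m,P(40,-6),P(73,6),0,-1)
    else:
        cv2.rectangle(m,P(20,-10),P(64,10),255,-1);cv2.circle(m,P(62,0),20,255,-1)
    h=np.zeros_like(m);cv2.circle(h,P(0,0),48,255,-1)
    for k in range(6):
        a=np.radians(30+60*k);c=np.array([np.cos(a),np.sin(a)]);n=np.array([-c[1],c[0]])
        q=[c*17+n*3.5,c*30+n*3.5,c*30-n*3.5,c*17-n*3.5];cv2.fillPoly(h,[np.array([P(*z) for z in q])],0)
    m[h>0]=0;return m
A=np.array([[5e-4,0,-.06],[0,5e-4,-.1],[0,0,1]])
def render(n,m,p,z0,roi,S=4):
    u0,v0,w,hh=roi;c=camera_info(n);K=np.array(c["intrinsics"]);R=np.array(c["R"]);t=np.array(c["t"])
    out=None
    for z in np.linspace(z0,z0+.008,4):
        T=np.array([[np.cos(p[2]),-np.sin(p[2]),p[0]],[np.sin(p[2]),np.cos(p[2]),p[1]],[0,0,1]])
        H=K@np.c_[R[:,0],R[:,1],R[:,2]*z+t]@T@A
        H=np.array([[S,0,S*(.5-u0)-.5],[0,S,S*(.5-v0)-.5],[0,0,1]])@H
        w_=cv2.warpPerspective(m,H,(w*S,hh*S));out=w_ if out is None else np.maximum(out,w_)
    return cv2.GaussianBlur(cv2.resize(out,(w,hh),interpolation=cv2.INTER_AREA)/255.,(0,0),.6)
def fitplate(ims,p0,fork,z0=0,cams=("top","scene"),r=.085):
    m=outline(fork);D=[]
    for n in cams:
        q=np.array([pix(n,[p0[0]+a,p0[1]+b,z0]) for a in(-r,r) for b in(-r,r)])
        lo=q.min(0).astype(int);s=(q.max(0)-lo).astype(int);roi=(*lo,*s)
        g=ims[n][lo[1]:lo[1]+s[1],lo[0]:lo[0]+s[0]].astype(float);D.append((n,roi,g[...,0]*1.0-g[...,2]))
    def cost(p):
        e=0
        for n,roi,g in D:
            x=render(n,m,p,z0,roi).ravel();y=g.ravel();e+=1-np.corrcoef(x,y)[0,1]
        return e/len(D)
    best=None
    for dx in(-.006,.006):
      for dt in(-.15,.15):
        s=np.array([.004,.004,.08]);p=np.array(p0)+[dx,dx,dt]
        r_=minimize(cost,p,method="Nelder-Mead",options=dict(initial_simplex=np.vstack([p,p+np.diag(s)]),xatol=1e-5,fatol=1e-6))
        if best is None or r_.fun<best.fun:best=r_
    return best.x,best.fun
E
python3 - <<'E'
from fit import *
ims={n:cv2.imread(f"pics/{n}0.png") for n in("top","scene")}
G=dict(sep=((351,172),(341,158)),d1=((341.5,220),(345.5,237)),d2=((389,224.5),(390,242)))
for k,(c,t) in G.items():
    C=onplane("top",*c,.004);T=onplane("top",*t,.004);th=np.arctan2(T[1]-C[1],T[0]-C[0])
    p0=[C[0],C[1],th];print(k,np.round(p0,4))
    for cams in(("top",),("scene",),("top","scene")):
        print("  ",cams,*[np.round(z,4) for z in fitplate(ims,p0,k=="sep",cams=cams)])
f=lambda x,y:((x+.5)/9-.5+205,(y+.5)/9-.5+180)
from scipy.optimize import least_squares
obs=[((110,158),(.055,.13,.006)),((625,200),(.055,-.07,.006)),((595,475),(-.055,-.07,.006)),((75,435),(-.055,.13,.006)),((408,292),(0,0,.054)),((150,252),(0,.095,.074)),((441,120),(.078,0,.014))]
def res(p):
    c,s=np.cos(p[2]),np.sin(p[2])
    return np.ravel([pix("top",[p[0]+c*x-s*y,p[1]+s*x+c*y,z])-f(*o) for o,(x,y,z) in obs])
r=least_squares(res,[.55,.1,0]);print("hub",r.x.round(4),r.fun.round(2))
for n,o,z in(("lid",(289,137),.035),("vial",(311.5,178),.082)):print(n,onplane("top",*o,z).round(3))
E
```

```text
sep [ 0.6364 -0.1876  0.5397]
   ('top',) [ 0.6368 -0.1893  0.6423] 0.068
   ('scene',) [ 0.6365 -0.1878  0.6369] 0.1418
   ('top', 'scene') [ 0.6367 -0.1884  0.6387] 0.1075
d1 [ 0.4657 -0.1429 -2.9795]
   ('top',) [ 0.4663 -0.1384 -2.9516] 0.0316
   ('scene',) [ 0.4662 -0.1366 -2.9552] 0.1026Traceback (most recent call last):
  File "<stdin>", line 8, in <module>
  File "fit.py", line 41, in fitplate
    r_=minimize(cost,p,method="Nelder-Mead",options=dict(initial_simplex=np.vstack([p,p+np.diag(s)]),xatol=1e-5,fatol=1e-6))
    res = _minimize_neldermead(fun, x0, args, callback, bounds=bounds,
                               **options)
    fxr = func(xr)
    fx = function(np.copy(x), *(wrapper_args + args))
  File "fit.py", line 35, in cost
    x=render(n,m,p,z0,roi).ravel();y=g.ravel();e+=1-np.corrcoef(x,y)[0,1]
      ~~~~~~^^^^^^^^^^^^^^
  File "fit.py", line 18, in render
    u0,v0,w,hh=roi;c=camera_info(n);K=np.array(c["intrinsics"]);R=np.array(c["R"]);t=np.array(c["t"])
                     ~~~~~~~~~~~^^^
ValueError: time passes only in moves, steps and waits
```

```bash
sed -i 's/^from scipy.spatial/import functools\ncamera_info=functools.cache(camera_info)\nfrom scipy.spatial/' h.py
python3 - <<'E'
from fit import *
print(status.sense()["clock"])
ims={n:cv2.imread(f"pics/{n}0.png") for n in("top","scene")}
for k,p0 in dict(d1=(.466,-.138,-2.95),d2=(.4657-.013,-.245,-3.1)).items():
    for cams in(("top",),("scene",),("top","scene")):
        print(k,cams,*[np.round(z,4) for z in fitplate(ims,p0,k=="sep",cams=cams)])
f=lambda x,y:((x+.5)/9-.5+205,(y+.5)/9-.5+180)
from scipy.optimize import least_squares
obs=[((110,158),(.055,.13,.006)),((625,200),(.055,-.07,.006)),((595,475),(-.055,-.07,.006)),((75,435),(-.055,.13,.006)),((408,292),(0,0,.054)),((150,252),(0,.095,.074)),((441,120),(.078,0,.014))]
def res(p):
    c,s=np.cos(p[2]),np.sin(p[2])
    return np.ravel([pix("top",[p[0]+c*x-s*y,p[1]+s*x+c*y,z])-f(*o) for o,(x,y,z) in obs])
r=least_squares(res,[.55,.1,0]);print("hub",r.x.round(4),r.fun.round(2))
for n,o,z in(("lid",(289,137),.035),("vial",(311.5,178),.082),("whip1",(418,141),.01),("whip2",(412,188),.01)):print(n,onplane("top",*o,z).round(3))
g=lambda x,y:f(x,y)
H=onplane("top",*f(150,252),.074);E=onplane("top",*f(480,205),.074);print("hinge",H,"bar end",E)
E
```

```text
0.1
d1 ('top',) [ 0.4663 -0.1384 -2.9514] 0.0315
d1 ('scene',) [ 0.4661 -0.1367 -2.9551] 0.105
d1 ('top', 'scene') [ 0.4664 -0.1374 -2.9516] 0.0719
d2 ('top',) [ 0.4437 -0.3014 -3.1897] 0.2101
d2 ('scene',) [ 0.4431 -0.3002 -3.2008] 0.2653
d2 ('top', 'scene') [ 0.4434 -0.3006 -3.1951] 0.2398
hub [ 0.4932  0.1638 -0.123 ] [-0.84 -0.53 -0.44 -0.33 -0.    0.36 -0.73 -0.19  1.04  0.08  0.57  0.71
  0.35 -0.17]
lid [0.762 0.026 0.035]
vial [ 0.596 -0.041  0.082]
whip1 [ 0.741 -0.433  0.01 ]
whip2 [ 0.569 -0.394  0.01 ]
hinge [0.50732829 0.25993346 0.074     ] bar end [0.52067129 0.13901724 0.074     ]
```

```bash
cat > plan.py <<'E'
from h import *
HUB=(.4932,.1638,-.123)
def hub(x,y,h=None):
    h=h or HUB;c,s=np.cos(h[2]),np.sin(h[2]);return np.array([h[0]+c*x-s*y,h[1]+s*x+c*y])
def go(*targets):
    s=status.sense();M=Ro.from_rotvec(s["eef_rot"]).as_matrix();p=np.array(s["position"])
    psi=np.arctan2(M[1,0],M[0,0]);print("t",round(s["clock"],2),"at",p.round(4),"psi",round(psi,4),"tilt",M[:2,2].round(4),"F",np.round(s["force"],1),"open",round(s["opening"],4))
    for x,y,z,q in targets:
        d=np.array([x,y,z])-p;sh=np.array([[np.cos(psi),np.sin(psi),0],[np.sin(psi),-np.cos(psi),0],[0,0,-1]])@d
        print(" shift cm",(100*sh).round(2),"turn z",round(psi-q,4));p=np.array([x,y,z]);psi=q
E
python3 - <<'E'
from plan import *
print(status.sense()["joint_pos"])
a=hub(-.035,-.02)
go((.319,a[1],.23,1.447),(*a,.23,1.447),(*a,.062,1.447))
from fit import *
ims={n:cv2.imread(f"pics/{n}0.png") for n in("top","scene")}
C=onplane("top",389,225,.004);print(C)
print(fitplate(ims,(C[0],C[1],-3.17),False))
d=np.load("top0.npy");print("box top",[world("top",u,v,d[v,u]).round(3) for u,v in((145,213),(172,165),(100,125))])
E
```

```text
[-1.19171458  0.60006945 -0.00256019  1.60005387  0.00179673  0.94288991
 -0.07979681]
t 0.1 at [0.3189 0.6506 0.2305] psi 1.1151 tilt [-0.0005 -0.0013] F [ 0.3  0.2 -0.3] open 0.0851
 shift cm [-45.11  22.11   0.05] turn z -0.3319
 shift cm [ 1.69 13.6   0.  ] turn z 0.0
 shift cm [ 0.   0.  16.8] turn z 0.0
[ 0.44232432 -0.30431464  0.004     ]
(array([ 0.44340554, -0.3008321 , -3.19741417]), np.float64(0.04266245569650662))
box top [array([0.497, 0.508, 0.078]), array([0.655, 0.42 , 0.089]), array([0.788, 0.65 , 0.129])]
```

```bash
python3 -m inch '[[[-3.9,3.44,0],[0,0,0],0],[[-3.9,3.44,0],[0,0,0],0],[[-3.9,3.44,0],[0,0,0],0],[[-3.9,3.44,0],[0,0,0],0],[[-3.9,3.44,0],[0,0,0],0]]'
python3 -m inch '[[[-3.9,3.44,0],[0,0,0],0],[[-3.9,3.44,0],[0,0,0],0],[[-3.9,3.44,0],[0,0,0],0],[[-3.9,3.44,0],[0,0,0],0],[[-3.9,3.44,0],[0,0,0],0]]'
python3 -m inch '[[[0,0,2],[0,0,-0.083],0],[[0,0,2],[0,0,-0.083],0],[[0,0,2],[0,0,-0.083],0],[[0,0,2],[0,0,-0.083],0],[[0,0,0],[0,0,0],0]]'
python3 - <<'E'
from plan import *
a=hub(-.035,-.02)
go((*a,.15,1.447),(*a,.062,1.447),(*hub(0,-.008),.062,1.447))
E
```

```text
clock: 0.72
position: [0.3879, 0.3984, 0.2311]
eef_rot: [2.666, 1.662, -0.0]
force: [1.5, 0.2, 0.6]
opening: 0.0001
clock: 1.35
position: [0.4566, 0.1477, 0.2313]
eef_rot: [2.666, 1.662, 0.0]
force: [0.5, 0.1, -0.2]
opening: -0.0
clock: 1.98
position: [0.4556, 0.1489, 0.1502]
eef_rot: [-2.355, -2.078, 0.004]
force: [-0.6, 0.2, 0.7]
opening: 0.0002
t 1.98 at [0.4556 0.1489 0.1502] psi 1.4463 tilt [-0.0028 -0.0011] F [-0.6  0.2  0.7] open 0.0002
 shift cm [-0.06  0.05  0.02] turn z -0.0007
 shift cm [0.  0.  8.8] turn z 0.0
 shift cm [1.2 3.5 0. ] turn z 0.0
```

```bash
python3 -m inch '[[[0,0,2.9],[0,0,0],0],[[0,0,2.9],[0,0,0],0],[[0,0,2],[0,0,0],0],[[0,0,1],[0,0,0],0],[[0,0,0],[0,0,0],0]]'
python3 -m inch '[[[0.6,1.7,0],[0,0,0],0],[[0.6,1.7,0],[0,0,0],0],[[0.2,1.2,0],[0,0,0],0],[[0.2,1.2,0],[0,0,0],0],[[0.3,1.3,0],[0,0,0],0]]'
python3 -m inch '[[[0.7,1.2,0],[0,0,0],0],[[0.7,1.2,0],[0,0,0],0],[[0.8,1.1,0],[0,0,0],0],[[1.1,0.8,0],[0,0,0],0],[[1.1,0.8,0],[0,0,0],0]]'
python3 -m inch '[[[1.1,0.7,0],[0,0,0],0],[[0.9,0.3,0],[0,0,0],0],[[0.8,0.2,0],[0,0,0],0],[[0,0,0],[0,0,0],0],[[0,0,0],[0,0,0],0]]'
python3 - <<'E'
from plan import *
go((*hub(.0995,.071),.062,1.447))
for n in("top","scene"):
    im,d=camera(n);cv2.imwrite(f"pics/{n}1.png",im);np.save(n+"1.npy",d)
t=cv2.imread("pics/top1.png")[175:245,205:290];s=cv2.imread("pics/scene1.png")[180:255,275:365]
f=lambda a:cv2.resize(a,None,fx=6,fy=6,interpolation=cv2.INTER_CUBIC)
c=np.zeros((450,1050,3),np.uint8)
cv2.imwrite("pics/t1.png",f(t));cv2.imwrite("pics/s1.png",f(s))
E
```

```text
clock: 2.6
position: [0.4564, 0.1494, 0.0634]
eef_rot: [2.355, 2.079, -0.001]
force: [0.4, -0.3, 0.0]
opening: -0.0001
clock: 3.22
position: [0.5293, 0.1593, 0.0635]
eef_rot: [-2.354, -2.08, 0.001]
force: [-1.9, -0.0, -0.4]
opening: 0.0002
clock: 3.85
position: [0.5857, 0.1976, 0.0632]
eef_rot: [-2.354, -2.08, 0.0]
force: [-1.4, -0.9, 0.6]
opening: 0.0
clock: 4.47
position: [0.6007, 0.2231, 0.0634]
eef_rot: [2.354, 2.08, 0.001]
force: [0.4, 0.0, -0.2]
opening: 0.0001
t 4.47 at [0.6007 0.2231 0.0634] psi 1.4469 tilt [0.0006 0.0001] F [ 0.4  0.  -0.2] open 0.0001
 shift cm [-0.1   0.01  0.14] turn z -0.0001
```

View pics/s1.png

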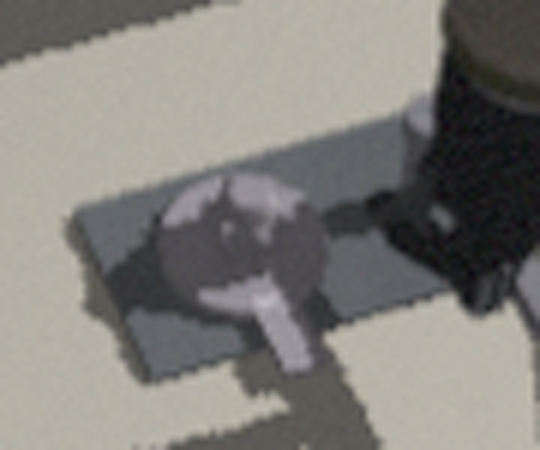

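```bash
python3 -m inch '[[[0.4,0,0],[0,0,0],0],[[0,0,0],[0,0,0],0],[[-2,0,0],[0,0,0],0],[[0,0,-4],[0,0,0],0],[[0,0,-4],[0,0,0],8.5]]'
python3 - <<'E'
from plan import *
go((.4664,-.1374,.15,1.761),(.4664,-.1374,.03,1.761))
E
```

```text
clock: 5.2
position: [0.5981, 0.205, 0.1437]
eef_rot: [-2.356, -2.078, 0.003]
force: [0.5, 0.5, -0.7]
opening: 0.0168
t 5.2 at [0.5981 0.205  0.1437] psi 1.4455 tilt [-0.0016 -0.0013] F [ 0.5  0.5 -0.7] open 0.0168
 shift cm [-35.62  -8.79  -0.63] turn z -0.3155
 shift cm [ 0.  0. 12.] turn z 0.0
```

```bash
python3 -m inch '[[[-5.09,-1.256,0],[0,0,0],8.5],[[-5.09,-1.256,0],[0,0,0],8.5],[[-5.09,-1.256,0],[0,0,0],8.5],[[-5.09,-1.256,0],[0,0,0],8.5],[[-5.09,-1.256,0],[0,0,0],8.5]]'
python3 -m inch '[[[-5.09,-1.256,0],[0,0,0],8.5],[[-5.09,-1.256,0],[0,0,-0.105],8.5],[[0,0,3],[0,0,-0.105],8.5],[[0,0,4],[0,0,-0.1055],8.5],[[0,0,1.5],[0,0,0],8.5]]'
python3 - <<'E'
from plan import *
go((.4664,-.1374,.03,1.761),(.4664,-.1374,-.003,1.761))
for n in("top","scene"):
    im,d=camera(n);cv2.imwrite(f"pics/{n}2.png",im);np.save(n+"2.npy",d)
t=cv2.imread("pics/top2.png")[175:240,208:288];s=cv2.imread("pics/scene2.png")[185:250,280:370]
f=lambda a:cv2.resize(a,None,fx=6.5,fy=6.5,interpolation=cv2.INTER_CUBIC)
a=f(t);b=f(s);c=np.zeros((a.shape[0]+b.shape[0],max(a.shape[1],b.shape[1]),3),np.uint8);c[:a.shape[0],:a.shape[1]]=a;c[a.shape[0]:,:b.shape[1]]=b
print(c.shape,a.shape,b.shape);c=c[:600] if False else c;cv2.imwrite("pics/hub2.png",cv2.resize(c,None,fx=1,fy=1))
cv2.imwrite("pics/hub2t.png",cv2.resize(t,None,fx=9,fy=9,interpolation=cv2.INTER_CUBIC));cv2.imwrite("pics/hub2s.png",cv2.resize(s,None,fx=8.8,fy=8.8,interpolation=cv2.INTER_CUBIC))
E
```

```text
clock: 5.82
position: [0.5033, -0.0403, 0.1434]
eef_rot: [2.355, 2.078, -0.001]
force: [1.2, -0.1, 0.0]
opening: 0.085
clock: 6.45
position: [0.4655, -0.1367, 0.0567]
eef_rot: [-1.998, -2.422, 0.002]
force: [-0.2, -0.0, 0.8]
opening: 0.085
t 6.45 at [ 0.4655 -0.1367  0.0567] psi 1.7623 tilt [-0.0023  0.0004] F [-0.2 -0.   0.8] open 0.085
 shift cm [-0.09  0.08  2.67] turn z 0.0013
 shift cm [0.  0.  3.3] turn z 0.0
(844, 585, 3) (422, 520, 3) (422, 585, 3)
```

View pics/hub2t.png

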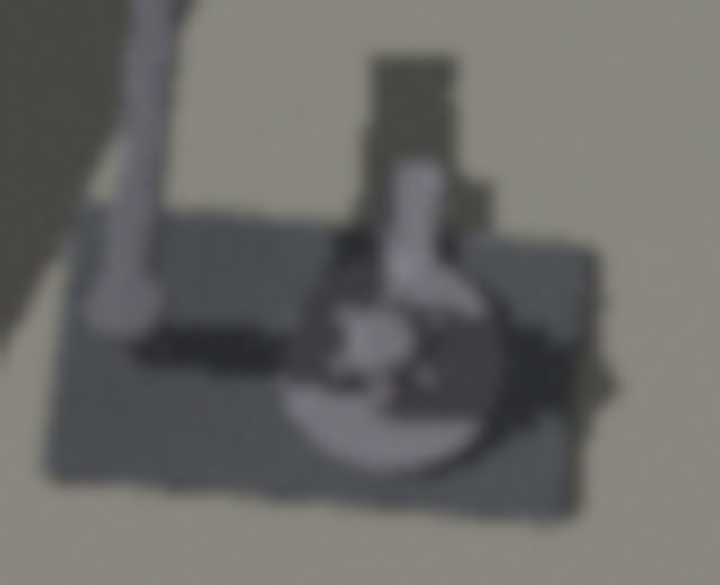

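View pics/hub2s.png

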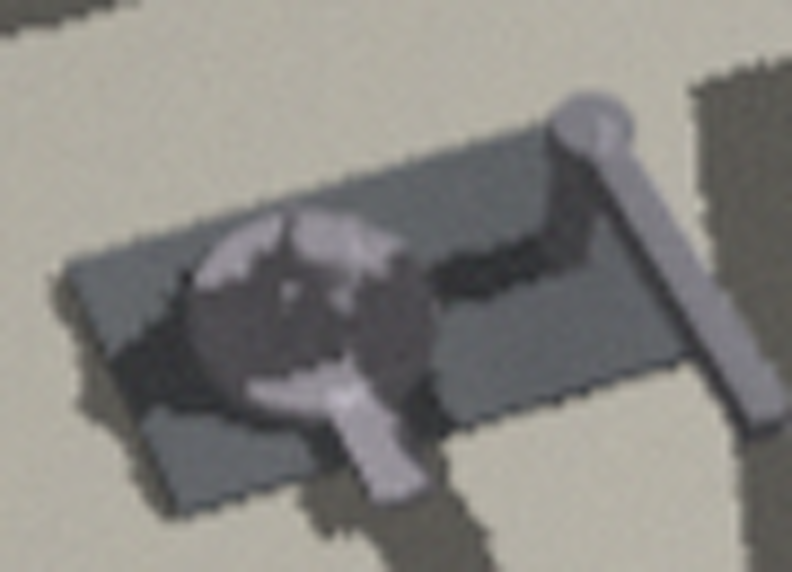

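```bash
cat > fithub.py <<'E'
from h import *
from scipy.optimize import minimize
def box(x0,x1,y0,y1,z0,z1):return np.array([[x,y,z] for x in(x0,x1) for y in(y0,y1) for z in(z0,z1)])
def cyl(x,y,r,z0,z1):
    a=np.linspace(0,2*np.pi,48);return np.array([[x+r*np.cos(t),y+r*np.sin(t),z] for t in a for z in(z0,z1)])
def parts(th):
    b=box(0,.125,-.008,.008,.058,.074);c,s=np.cos(th-np.pi/2),np.sin(th-np.pi/2)
    b=np.c_[c*b[:,0]-s*b[:,1],s*b[:,0]+c*b[:,1]+.095,b[:,2]]
    return [box(-.055,.055,-.07,.13,0,.006),box(.03,.078,-.011,.011,.006,.014),cyl(0,.095,.01,0,.074),cyl(0,.095,.014,.056,.075),cyl(0,0,.042,.006,.014),cyl(0,0,.019,.014,.046),b]
def fithub(ims,p0,cams,S=6):
    D=[]
    for n in cams:
        q=np.array([pix(n,[p0[0]+a,p0[1]+b,0]) for a in(-.1,.17) for b in(-.11,.17)])
        lo=q.min(0).astype(int);s=(q.max(0)-lo).astype(int)
        g=ims[n][lo[1]:lo[1]+s[1],lo[0]:lo[0]+s[0]].astype(float);D.append((n,lo,s,(g[...,0]-g[...,2])/(g.sum(2)+1)))
    def cost(p):
        e=0;c,s_=np.cos(p[2]),np.sin(p[2])
        for n,lo,s,g in D:
            m=np.zeros((s[1]*S,s[0]*S),np.uint8);ci=camera_info(n)
            for P in parts(p[3]):
                W=np.c_[p[0]+c*P[:,0]-s_*P[:,1],p[1]+s_*P[:,0]+c*P[:,1],P[:,2]]
                u=(np.array(ci["intrinsics"])@(np.array(ci["R"])@W.T+np.array(ci["t"])[:,None])).T;u=(u[:,:2]/u[:,2:]-lo+.5)*S-.5
                cv2.fillPoly(m,[np.round(cv2.convexHull(u.astype(np.float32))*16).astype(int)],255,shift=4)
            x=cv2.GaussianBlur(cv2.resize(m,(int(s[0]),int(s[1])),interpolation=cv2.INTER_AREA)/255.,(0,0),.6)
            e+=1-np.corrcoef(x.ravel(),g.ravel())[0,1]
        return e/len(D)
    p=np.array(p0,float);r=None
    for sc in(1,-.5):
        r=minimize(cost,p,method="Nelder-Mead",options=dict(initial_simplex=np.vstack([p,p+np.diag([.006,.006,.06,.08])*sc]),xatol=1e-5,fatol=1e-6));p=r.x
    return r.x.round(4),round(r.fun,4)
E
python3 - <<'E'
from fithub import *
ims={n:cv2.imread(f"pics/{n}2.png") for n in("top","scene")}
for c in(("top",),("scene",),("top","scene")):print(c,*fithub(ims,(.4932,.1638,-.123,1.5),c))
E
```

```text
('top',) [ 0.494   0.1648 -0.1235  1.6011] 0.0296
('scene',) [ 0.4936  0.1666 -0.1271  1.5869] 0.0952
('top', 'scene') [ 0.4941  0.1656 -0.1225  1.5956] 0.063
```

```bash
python3 -m inch '[[[0,0,2],[0,0,0],8.5],[[-0.09,0.08,2],[0,0,0],8.5],[[0,0,1.4],[0,0,0],8.5],[[0,0,0.4],[0,0,0],8.5],[[0,0,0],[0,0,0],8.5]]' 40
python3 -m inch '[[[0,0,0],[0,0,0],7.4],[[0,0,0],[0,0,0],6.8],[[0,0,0],[0,0,0],5.5],[[0,0,0],[0,0,0],5.5],[[0,0,0],[0,0,0],5.5]]' 40
python3 -c "
from plan import *
go((.4664,-.1374,-.003,1.761))"
```

```text
clock: 7.18
position: [0.4683, -0.1363, 0.0005]
eef_rot: [1.999, 2.424, -0.0]
force: [0.6, -0.7, -0.3]
opening: 0.0849
clock: 7.8
position: [0.4686, -0.1364, 0.0013]
eef_rot: [1.998, 2.423, 0.001]
force: [-1.8, 0.4, 13.0]
opening: 0.0618
t 7.8 at [ 0.4686 -0.1364  0.0013] psi 1.7623 tilt [ 0.0013 -0.0006] F [-1.8  0.4 13. ] open 0.0618
 shift cm [-0.05 -0.23  0.43] turn z 0.0013
```

```bash
python3 -m inch '[[[0,0,-0.3],[0,0,0],5.5],[[0,0,-0.5],[0,0,0],5.5],[[0,0,-2],[0,0,0],5.5],[[0,0,-2],[0,0,0],5.5],[[0,0,0],[0,0,0],5.5]]'
python3 - <<'E'
from plan import *
go((.4664,-.1374,-.003,1.761))
for n in("top","scene"):
    im,d=camera(n);cv2.imwrite(f"pics/{n}3.png",im)
f=lambda a:cv2.resize(a,(400,400),interpolation=cv2.INTER_CUBIC)
t=cv2.imread("pics/top3.png");s=cv2.imread("pics/scene3.png")
a,b=[np.array(pix(n,[.468,-.136,.04])).astype(int) for n in("top","scene")]
c=np.hstack([f(t[a[1]-35:a[1]+35,a[0]-35:a[0]+35]),f(s[b[1]-35:b[1]+35,b[0]-35:b[0]+35])]);cv2.imwrite("pics/g1.png",c)
E
```

```text
clock: 8.43
position: [0.4689, -0.1364, 0.0494]
eef_rot: [1.998, 2.422, 0.002]
force: [0.4, -0.7, -0.9]
opening: 0.0612
t 8.43 at [ 0.4689 -0.1364  0.0494] psi 1.7621 tilt [ 0.0023 -0.0003] F [ 0.4 -0.7 -0.9] open 0.0612
 shift cm [-0.05 -0.26  5.24] turn z 0.0011
```

View pics/g1.png

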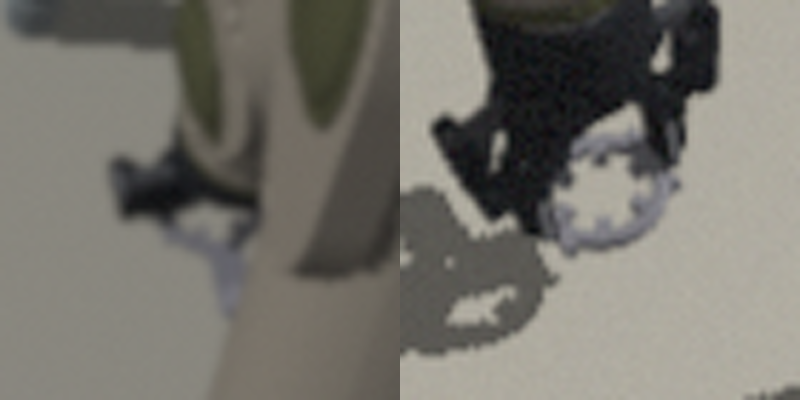

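Run:
```python
from plan import *
im,d=camera("scene")
c=pix("scene",[.468,-.136,.045]).astype(int);print(c)
g=im.astype(int);P=[]
for v in range(c[1]-25,c[1]+26):
  for u in range(c[0]-25,c[0]+26):
    if g[v,u,0]-g[v,u,2]>8 and g[v,u].sum()>330 and d[v,u]>0:P.append(world("scene",u,v,d[v,u]))
P=np.array(P);P=P[(P[:,2]>.02)&(P[:,2]<.12)&(np.hypot(P[:,0]-.4686,P[:,1]+.1364)<.05)]
q=np.median(P[:,2]);print(len(P),q,np.percentile(P[:,2],[10,25,75,90]))
P=P[abs(P[:,2]-q)<.008];A=np.c_[P[:,:2]-[.4686,-.1364],np.ones(len(P))];k=np.linalg.lstsq(A,P[:,2],rcond=None)[0];print("plane",k,"centre",P.mean(0))
# reference: tables plates depth accuracy, d2
c=pix("scene",[.4434,-.3006,.008]).astype(int);Q=[]
for v in range(c[1]-20,c[1]+21):
  for u in range(c[0]-20,c[0]+21):
    if g[v,u,0]-g[v,u,2]>8 and g[v,u].sum()>330:Q.append(world("scene",u,v,d[v,u])[2])
print("d2 top z",np.median(Q),len(Q))
```

```text
[215 247]Traceback (most recent call last):
  File "<stdin>", line 8, in <module>
IndexError: too many indices for array: array is 1-dimensional, but 2 were indexed
```

Run:
```python
from plan import *
im,d=camera("scene");g=im.astype(int)
def pts(X,r):
    c=pix("scene",X).astype(int);P=[]
    for v in range(c[1]-r,c[1]+r+1):
      for u in range(c[0]-r,c[0]+r+1):
        if g[v,u,0]-g[v,u,2]>0 and g[v,u].sum()>270 and d[v,u]>0:P.append(world("scene",u,v,d[v,u]))
    return np.array(P)
Q=pts([.4434,-.3006,.008],20);print("d2 top z",len(Q),np.median(Q[:,2]),np.std(Q[:,2]))
P=pts([.468,-.136,.045],25);print(len(P))
P=P[(P[:,2]>.02)&(P[:,2]<.12)&(np.hypot(P[:,0]-.4686,P[:,1]+.1364)<.05)]
q=np.median(P[:,2]);print(len(P),q,np.percentile(P[:,2],[10,25,75,90]))
P=P[abs(P[:,2]-q)<.008];A=np.c_[P[:,:2]-[.4686,-.1364],np.ones(len(P))];k=np.linalg.lstsq(A,P[:,2],rcond=None)[0];print("plane",k,"centre",P.mean(0))
```

```text
d2 top z 129 0.00854269133553363 0.002080158313022989
121
119 0.05496778894147469 [0.05161225 0.05311054 0.0563049  0.05737561]
plane [ 0.01045384 -0.00554473  0.0546068 ] centre [ 0.47493582 -0.13356169  0.05465729]
```

Run:
```python
from plan import *
go((.4964,.1659,.09,1.447),(.4964,.1659,.07,1.447))
```

```text
t 8.62 at [ 0.468  -0.1361  0.0477] psi 1.7626 tilt [-0.0008  0.0001] F [ 0.2 -0.7 -1.8] open 0.0614
 shift cm [29.11  8.54 -4.23] turn z 0.3156
 shift cm [0. 0. 2.] turn z 0.0
```

```bash
python3 -m inch '[[[0,0,-2.2],[0,0,0],5.5],[[1.5,0.5,-2],[0,0,0],5.5],[[4.4,1.3,0],[0,0,0],5.5],[[4.6,1.34,0],[0,0,0],5.5],[[4.6,1.35,0],[0,0,0],5.5]]'
python3 -m inch '[[[4.6,1.35,0],[0,0,0],5.5],[[4.6,1.35,0],[0,0,0],5.5],[[4.0,1.15,0],[0,0,0],5.5],[[0.8,0.2,0],[0,0,0.105],5.5],[[0,0,0],[0,0,0.105],5.5]]'
python3 -m inch '[[[0,0,0],[0,0,0.105],5.5],[[0,0,0],[0,0,0],5.5],[[0,0,0],[0,0,0],5.5],[[0,0,0],[0,0,0],5.5],[[0,0,0],[0,0,0],5.5]]'
python3 - <<'E'
from plan import *
go((.4964,.1659,.07,1.447))
for n in("top","scene"):
    im,d=camera(n);cv2.imwrite(f"pics/{n}4.png",im)
from fit import *
ims={n:cv2.imread(f"pics/{n}4.png") for n in("top","scene")}
f=lambda n,w:(lambda i,a:cv2.resize(i[a[1]-w:a[1]+w,a[0]-w:a[0]+w],(400,400),interpolation=cv2.INTER_CUBIC))(ims[n],pix(n,[.49,.165,.06]).astype(int))
cv2.imwrite("pics/p1.png",np.hstack([f("top",35),f("scene",35)]))
E
```

```text
clock: 9.25
position: [0.4834, 0.0219, 0.0895]
eef_rot: [-1.999, -2.423, 0.001]
force: [1.8, 0.5, -0.8]
opening: 0.0614
clock: 9.88
position: [0.4962, 0.1671, 0.0893]
eef_rot: [-2.242, -2.2, 0.002]
force: [0.2, -0.2, -0.5]
opening: 0.0615
clock: 10.5
position: [0.4967, 0.1656, 0.0903]
eef_rot: [-2.354, -2.081, 0.0]
force: [-0.1, -1.0, -2.2]
opening: 0.0614
t 10.5 at [0.4967 0.1656 0.0903] psi 1.448 tilt [-0. -0.] F [-0.1 -1.  -2.2] open 0.0614
 shift cm [ 0.02 -0.04  2.03] turn z 0.001
```

View pics/p1.png

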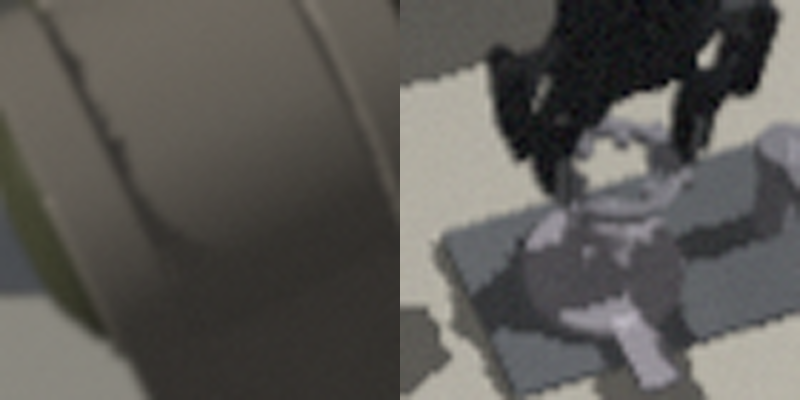

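```bash
python3 -m inch '[[[0,0,2],[0,0,0],5.5],[[0,0,1],[0,0,0],5.5],[[0,0,0.6],[0,0,0],5.5],[[0,0,0.5],[0,0,0],5.5],[[0,0,0.2],[0,0,0],5.5]]'
python3 -m inch '[[[0,0,0.5],[0,0,0],5.5],[[0,0,0.5],[0,0,0],5.5],[[0,0,0.5],[0,0,0],5.5],[[0,0,0],[0,0,0],5.5],[[0,0,0],[0,0,0],5.5]]'
```

```text
clock: 11.22
position: [0.4968, 0.1658, 0.0472]
eef_rot: [2.354, 2.08, 0.0]
force: [-0.5, 0.5, -1.2]
opening: 0.0611
clock: 11.85
position: [0.4967, 0.1657, 0.0323]
eef_rot: [2.354, 2.08, 0.0]
force: [0.6, 0.3, -1.9]
opening: 0.0615
```

Passing over the ribs without force. Continuing.

```bash
python3 -m inch '[[[0,0,0.5],[0,0,0],5.5],[[0,0,0.4],[0,0,0],5.5],[[0,0,0.3],[0,0,0],5.5],[[0,0,0.1],[0,0,0],5.5],[[0,0,0],[0,0,0],5.5]]'
python3 -m inch '[[[0,0,0.1],[0,0,0],5.5],[[0,0,0.1],[0,0,0],5.5],[[0,0,0],[0,0,0],5.5],[[0,0,0],[0,0,0],5.5],[[0,0,0],[0,0,0],5.5]]'
```

```text
clock: 12.48
position: [0.4967, 0.1657, 0.0192]
eef_rot: [-2.354, -2.08, 0.0]
force: [-1.2, 0.3, -1.3]
opening: 0.0614
clock: 13.1
position: [0.4967, 0.1657, 0.0173]
eef_rot: [2.354, 2.08, 0.0]
force: [0.1, -0.1, -1.0]
opening: 0.0614
```

```bash
python3 -m inch '[[[0,0,0.1],[0,0,0],5.5],[[0,0,0.1],[0,0,0],5.5],[[0,0,0],[0,0,0],5.5],[[0,0,0],[0,0,0],5.5],[[0,0,0],[0,0,0],5.5]]'
python3 -m inch '[[[0,0,0.1],[0,0,0],5.5],[[0,0,0],[0,0,0],5.5],[[0,0,0],[0,0,0],5.5],[[0,0,0],[0,0,0],5.5],[[0,0,0],[0,0,0],5.5]]'
```

```text
clock: 13.72
position: [0.4969, 0.1657, 0.0155]
eef_rot: [2.354, 2.08, 0.001]
force: [0.1, -0.4, 6.0]
opening: 0.0611
clock: 14.35
position: [0.4969, 0.1657, 0.0153]
eef_rot: [2.354, 2.08, 0.001]
force: [-2.4, -0.9, 17.9]
opening: 0.061
```

```bash
python3 -m inch '[[[0,0,-0.2],[0,0,0],6.6],[[0,0,0],[0,0,0],7.4],[[0,0,0],[0,0,0],8.5],[[0,0,-0.5],[0,0,0],8.5],[[0,0,-1.5],[0,0,0],8.5]]'
python3 -m inch '[[[0,0,-3],[0,0,0],8.5],[[0,0,-4],[0,0,0],8.5],[[0,0,-3],[0,0,0.18],8.5],[[0,0,-1],[0,0,0.18],8.5],[[0,0,0],[0,0,0.18],8.5]]'
python3 -m inch '[[[0,0,0],[0,0,0.18],8.5],[[0,0,0],[0,0,0.18],8.5],[[0,0,0],[0,0,0.18],8.5],[[0,0,0],[0,0,0.18],8.5],[[0,0,0],[0,0,0.18],8.5]]'
python3 -m inch '[[[0,0,0],[0,0,0.18],8.5],[[0,0,0],[0,0,0.18],8.5],[[0,0,0],[0,0,0.18],8.5],[[0,0,0],[0,0,0.18],8.5],[[0,0,0],[0,0,0.18],8.5]]'
python3 - <<'E'
from plan import *
go((.6367,-.1880,.14,-.932),(.6367,-.188,.05,-.932))
E
```

```text
clock: 14.98
position: [0.4963, 0.1656, 0.0364]
eef_rot: [-2.354, -2.08, 0.002]
force: [-0.7, 1.1, -0.3]
opening: 0.0851
clock: 15.6
position: [0.4971, 0.166, 0.1485]
eef_rot: [-2.827, -1.368, -0.005]
force: [-0.0, 0.8, 0.0]
opening: 0.0852
clock: 16.23
position: [0.4965, 0.166, 0.1473]
eef_rot: [-3.14, -0.003, -0.001]
force: [-0.7, -0.6, 1.3]
opening: 0.0848
clock: 16.85
position: [0.4965, 0.1662, 0.1472]
eef_rot: [-2.828, 1.363, 0.001]
force: [-0.1, -0.1, 0.7]
opening: 0.0851
t 16.85 at [0.4965 0.1662 0.1472] psi -0.8983 tilt [0.0002 0.0022] F [-0.1 -0.1  0.7] open 0.0851
 shift cm [36.44 11.1   0.72] turn z 0.0337
 shift cm [0. 0. 9.] turn z 0.0
```

```bash
python3 -m inch '[[[5.2,1.585,0],[0,0,0],8.5],[[5.2,1.585,0],[0,0,0],8.5],[[5.2,1.585,0],[0,0,0],8.5],[[5.2,1.585,0],[0,0,0],8.5],[[5.2,1.585,0],[0,0,0],8.5]]'
python3 -m inch '[[[5.2,1.585,0],[0,0,0],8.5],[[5.2,1.585,0.7],[0,0,0.0337],8.5],[[0,0,4],[0,0,0],8.5],[[0,0,3.5],[0,0,0],8.5],[[0,0,1.5],[0,0,0],8.5]]'
python3 - <<'E'
from plan import *
go((.6367,-.188,-.0005,-.932))
for n in("top","scene"):
    im,d=camera(n);cv2.imwrite(f"pics/{n}5.png",im)
from fit import *
ims={n:cv2.imread(f"pics/{n}5.png") for n in("top","scene")}
t=ims["top"][175:240,208:288];cv2.imwrite("pics/p2.png",cv2.resize(t,None,fx=9,fy=9,interpolation=cv2.INTER_CUBIC))
E
```

```text
clock: 17.48
position: [0.5987, -0.0876, 0.1474]
eef_rot: [-2.832, 1.354, -0.0]
force: [0.5, 0.6, -0.5]
opening: 0.0849
clock: 18.1
position: [0.638, -0.1867, 0.0484]
eef_rot: [-2.81, 1.403, 0.003]
force: [1.0, -0.1, -0.8]
opening: 0.0849
t 18.1 at [ 0.638  -0.1867  0.0484] psi -0.9264 tilt [-0.0014  0.0018] F [ 1.  -0.1 -0.8] open 0.0849
 shift cm [0.02 0.18 4.89] turn z 0.0056
```

View pics/p2.png

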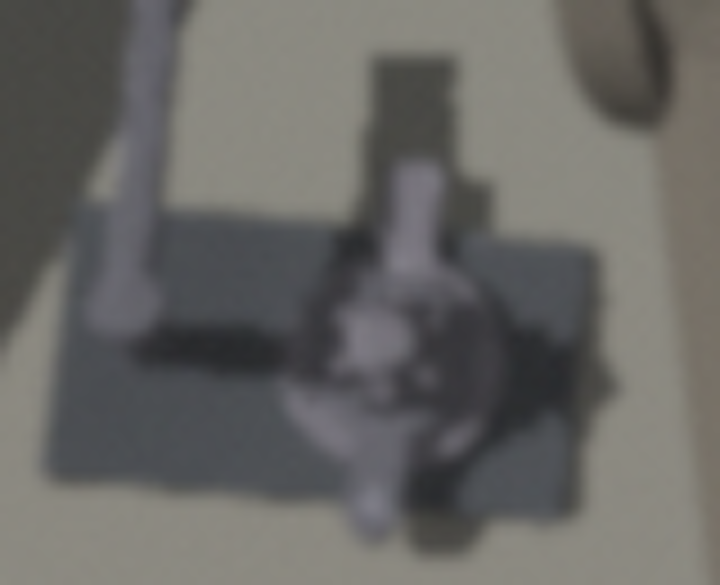

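```bash
python3 -m inch '[[[0.02,0.1,2],[0,0,0.0056],8.5],[[0,0.08,1.6],[0,0,0],8.5],[[0,0,0.9],[0,0,0],8.5],[[0,0,0.4],[0,0,0],8.5],[[0,0,0],[0,0,0],8.5]]' 40
python3 -m inch '[[[0,0,0],[0,0,0],7.4],[[0,0,0],[0,0,0],6.8],[[0,0,0],[0,0,0],5.5],[[0,0,0],[0,0,0],5.5],[[0,0,0],[0,0,0],5.5]]' 40
python3 - <<'E'
from plan import *
go((.6367,-.188,-.0005,-.932))
E
python3 -m inch '[[[0,0,-0.3],[0,0,0],5.5],[[0,0,-0.5],[0,0,0],5.5],[[0,0,-2],[0,0,0],5.5],[[0,0,-3],[0,0,0],5.5],[[0,0,-4],[0,0,0],5.5]]'
python3 - <<'E'
from plan import *
go((.6367,-.188,-.0005,-.932))
E
```

```text
clock: 18.82
position: [0.6374, -0.1886, 0.0002]
eef_rot: [2.807, -1.411, -0.0]
force: [0.5, -0.1, -1.1]
opening: 0.0849
clock: 19.45
position: [0.6374, -0.1882, 0.0012]
eef_rot: [-2.806, 1.411, -0.0]
force: [-1.7, 2.6, 7.3]
opening: 0.0618
t 19.45 at [ 0.6374 -0.1882  0.0012] psi -0.9316 tilt [0.0005 0.0007] F [-1.7  2.6  7.3] open 0.0618
 shift cm [-0.06  0.05  0.17] turn z 0.0004
clock: 20.08
position: [0.637, -0.1885, 0.0998]
eef_rot: [2.806, -1.411, -0.001]
force: [0.2, 0.4, -2.0]
opening: 0.0613
t 20.07 at [ 0.637  -0.1885  0.0998] psi -0.932 tilt [-0.0009  0.    ] F [ 0.2  0.4 -2. ] open 0.0613
 shift cm [-6.000e-02 -1.000e-02  1.003e+01] turn z -0.0
```

```bash
python3 -m inch '[[[0,0,-2.5],[0,0,0],5.5],[[0,0,-2],[0,0,0],5.5],[[0,0,0],[0,0,0],5.5],[[0,0,0],[0,0,0],5.5],[[0,0,0],[0,0,0],5.5]]'
python3 - <<'E'
from plan import *
go((.4945,.1663,.09,-1.694),(.4945,.1663,.07,-1.694))
E
```

```text
clock: 20.7
position: [0.6368, -0.1883, 0.1421]
eef_rot: [2.806, -1.411, -0.003]
force: [-1.3, -1.1, -2.6]
opening: 0.0616
t 20.7 at [ 0.6368 -0.1883  0.1421] psi -0.9318 tilt [-0.0018  0.0004] F [-1.3 -1.1 -2.6] open 0.0616
 shift cm [-36.95  -9.72   5.21] turn z 0.7622
 shift cm [0. 0. 2.] turn z 0.0
```

```bash
python3 -m inch '[[[-2.5,-0.66,0],[0,0,0],5.5],[[-4.5,-1.18,0],[0,0,0],5.5],[[-5,-1.32,0],[0,0,0],5.5],[[-5,-1.32,0],[0,0,0],5.5],[[-5,-1.32,0],[0,0,0],5.5]]'
python3 -m inch '[[[-5,-1.32,0],[0,0,0],5.5],[[-5,-1.32,0],[0,0,0],5.5],[[-3.5,-0.92,0],[0,0,0],5.5],[[-1.45,-0.36,0],[0,0,0.152],5.5],[[0,0,0],[0,0,0.153],5.5]]'
python3 -m inch '[[[0,0,1.5],[0,0,0.153],5.5],[[0,0,1.7],[0,0,0.152],5.5],[[0,0,1.5],[0,0,0.152],5.5],[[0,0,0.5],[0,0,0],5.5],[[0,0,0],[0,0,0],5.5]]'
python3 - <<'E'
from plan import *
go((.4945,.1663,.07,-1.694))
E
```

```text
clock: 21.32
position: [0.5518, 0.0239, 0.1426]
eef_rot: [2.806, -1.411, -0.001]
force: [1.1, 0.7, -1.7]
opening: 0.0617
clock: 21.95
position: [0.4941, 0.1675, 0.1426]
eef_rot: [2.557, -1.824, -0.002]
force: [0.9, -0.3, -1.2]
opening: 0.0617
clock: 22.58
position: [0.4949, 0.1657, 0.091]
eef_rot: [2.084, -2.35, 0.0]
force: [-0.1, -0.1, -1.8]
opening: 0.0615
t 22.57 at [0.4949 0.1657 0.091 ] psi -1.6908 tilt [-0.0007 -0.0007] F [-0.1 -0.1 -1.8] open 0.0615
 shift cm [-0.05  0.05  2.1 ] turn z 0.0032
```

```bash
python3 -m inch '[[[-0.05,0.05,2],[0,0,0.003],5.5],[[0,0,1],[0,0,0],5.5],[[0,0,0.6],[0,0,0],5.5],[[0,0,0.5],[0,0,0],5.5],[[0,0,0.2],[0,0,0],5.5]]'
python3 -m inch '[[[0,0,0.5],[0,0,0],5.5],[[0,0,0.5],[0,0,0],5.5],[[0,0,0.5],[0,0,0],5.5],[[0,0,0.2],[0,0,0],5.5],[[0,0,0],[0,0,0],5.5]]'
```

```text
clock: 23.2
position: [0.4948, 0.1665, 0.0484]
eef_rot: [-2.077, 2.356, -0.0]
force: [0.9, 0.2, -2.2]
opening: 0.0613
clock: 23.82
position: [0.4946, 0.1665, 0.0312]
eef_rot: [2.077, -2.357, -0.0]
force: [-0.6, -0.2, -2.2]
opening: 0.0617
```

```bash
python3 -m inch '[[[0,0,0.3],[0,0,0],5.5],[[0,0,0.2],[0,0,0],5.5],[[0,0,0.1],[0,0,0],5.5],[[0,0,0],[0,0,0],5.5],[[0,0,0],[0,0,0],5.5]]'
python3 -m inch '[[[0,0,0.1],[0,0,0],5.5],[[0,0,0.1],[0,0,0],5.5],[[0,0,0],[0,0,0],5.5],[[0,0,0],[0,0,0],5.5],[[0,0,0],[0,0,0],5.5]]'
```

```text
clock: 24.45
position: [0.4946, 0.1666, 0.0253]
eef_rot: [-2.077, 2.357, -0.0]
force: [0.1, 0.0, -2.0]
opening: 0.0616
clock: 25.08
position: [0.4946, 0.1666, 0.0233]
eef_rot: [-2.077, 2.357, 0.0]
force: [-0.8, 0.2, 0.6]
opening: 0.0615
```

```bash
python3 -m inch '[[[0,0,0.1],[0,0,0],5.5],[[0,0,0],[0,0,0],5.5],[[0,0,0],[0,0,0],5.5],[[0,0,0],[0,0,0],5.5],[[0,0,0],[0,0,0],5.5]]'
python3 -m inch '[[[0,0,0],[0,0,0],6.6],[[0,0,0],[0,0,0],7.4],[[0,0,0],[0,0,0],8.5],[[0,0,-0.5],[0,0,0],8.5],[[0,0,-1.5],[0,0,0],8.5]]'
python3 -m inch '[[[0,0,-3],[0,0,0],8.5],[[0,0,-4],[0,0,0],8.5],[[0,0,-3],[0,0,0],8.5],[[0,0,-1],[0,0,0],8.5],[[0,0,0],[0,0,0],8.5]]'
python3 - <<'E'
from plan import *
go((.4440,-.3002,.14,-1.626),(.444,-.3002,.05,-1.626))
E
```

```text
clock: 25.7
position: [0.4946, 0.1666, 0.0231]
eef_rot: [-2.076, 2.356, 0.001]
force: [-3.0, -0.1, 14.8]
opening: 0.0613
clock: 26.32
position: [0.4943, 0.1664, 0.0423]
eef_rot: [2.076, -2.356, -0.001]
force: [-0.2, 0.7, -0.4]
opening: 0.0855
clock: 26.95
position: [0.4946, 0.1669, 0.1524]
eef_rot: [-2.077, 2.356, -0.0]
force: [0.2, 0.3, -0.4]
opening: 0.0849
t 26.95 at [0.4946 0.1669 0.1524] psi -1.6962 tilt [0.0006 0.0005] F [ 0.2  0.3 -0.4] open 0.0849
 shift cm [46.98 -0.83  1.24] turn z -0.0702
 shift cm [0. 0. 9.] turn z 0.0
```

```bash
python3 -m inch '[[[4.7,-0.1,0],[0,0,0],8.5],[[5.3,-0.1,0],[0,0,0],8.5],[[5.3,-0.1,0],[0,0,0],8.5],[[5.3,-0.1,0],[0,0,0],8.5],[[5.3,-0.1,0],[0,0,0],8.5]]'
python3 -m inch '[[[5.3,-0.1,0],[0,0,0],8.5],[[5.3,-0.1,0],[0,0,0],8.5],[[5.3,-0.1,0],[0,0,0],8.5],[[5.18,-0.03,3.2],[0,0,-0.07],8.5],[[0,0,5],[0,0,0],8.5]]'
python3 -m inch '[[[0,0,2],[0,0,0],8.5],[[0,0,0],[0,0,0],8.5],[[0,0,0],[0,0,0],8.5],[[0,0,0],[0,0,0],8.5],[[0,0,0],[0,0,0],8.5]]'
python3 - <<'E'
from plan import *
go((.444,-.3002,-.0005,-1.6266))
for n in("top","scene"):
    im,d=camera(n);cv2.imwrite(f"pics/{n}6.png",im)
t=cv2.imread("pics/top6.png")[175:240,208:288];s=cv2.imread("pics/scene6.png")[190:250,285:335]
cv2.imwrite("pics/p3.png",np.hstack([cv2.resize(t,(400,325),interpolation=3),cv2.resize(s,(271,325),interpolation=3)]))
E
```

```text
clock: 27.58
position: [0.4662, -0.0925, 0.1512]
eef_rot: [2.077, -2.356, -0.002]
force: [0.1, -0.9, 0.6]
opening: 0.0848
clock: 28.2
position: [0.4433, -0.3054, 0.0694]
eef_rot: [2.153, -2.287, 0.006]
force: [1.2, 0.9, -0.8]
opening: 0.085
clock: 28.82
position: [0.4444, -0.3004, 0.051]
eef_rot: [-2.159, 2.282, -0.002]
force: [0.3, -0.5, -0.7]
opening: 0.0847
t 28.82 at [ 0.4444 -0.3004  0.051 ] psi -1.626 tilt [ 0.0012 -0.0006] F [ 0.3 -0.5 -0.7] open 0.0847
 shift cm [-0.02  0.04  5.15] turn z 0.0006
```

View pics/p3.png

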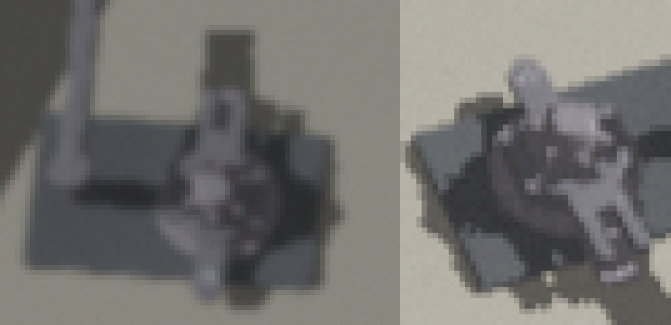

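The separator's fork is over the hub tab at (222,105) in the left half, and disc 1's tab is opposite at (208,275). Now the second disc.

```bash
python3 -m inch '[[[0,0,2],[0,0,0],8.5],[[0,0,1.8],[0,0,0],8.5],[[0,0,0.9],[0,0,0],8.5],[[0,0,0.4],[0,0,0],8.5],[[0,0,0],[0,0,0],8.5]]' 40
python3 -m inch '[[[0,0,0],[0,0,0],7.4],[[0,0,0],[0,0,0],6.8],[[0,0,0],[0,0,0],5.5],[[0,0,0],[0,0,0],5.5],[[0,0,0],[0,0,0],5.5]]' 40
python3 - <<'E'
from plan import *
go((.444,-.3002,-.0005,-1.6266))
E
python3 -m inch '[[[0,0,-0.3],[0,0,0],5.5],[[0,0,-0.5],[0,0,0],5.5],[[0,0,-2],[0,0,0],5.5],[[0,0,-3],[0,0,0],5.5],[[0,0,-3.5],[0,0,0],5.5]]'
python3 - <<'E'
from plan import *
go((.444,-.3002,-.0005,-1.6266))
E
```

```text
clock: 29.55
position: [0.4438, -0.3007, -0.0006]
eef_rot: [-2.158, 2.283, -0.0]
force: [1.0, 0.2, 0.8]
opening: 0.0849
clock: 30.18
position: [0.4441, -0.3005, 0.0001]
eef_rot: [-2.158, 2.282, -0.001]
force: [-0.7, 1.4, 9.7]
opening: 0.0625
t 30.18 at [ 4.441e-01 -3.005e-01  1.000e-04] psi -1.6268 tilt [ 0.0011 -0.0001] F [-0.7  1.4  9.7] open 0.0625
 shift cm [-0.03  0.01  0.06] turn z -0.0002
clock: 30.8
position: [0.4434, -0.3003, 0.0931]
eef_rot: [2.158, -2.283, -0.002]
force: [0.1, -0.7, -0.2]
opening: 0.0619
t 30.8 at [ 0.4434 -0.3003  0.0931] psi -1.6269 tilt [-0.0011  0.0005] F [ 0.1 -0.7 -0.2] open 0.0619
 shift cm [-0.01 -0.06  9.36] turn z -0.0003
```

```bash
python3 -m inch '[[[-1,0,-1],[0,0,0],5.5],[[-4,0.02,0],[0,0,0],5.5],[[-5.2,0.05,0],[0,0,0],5.5],[[-5.2,0.05,0],[0,0,0],5.5],[[-5.2,0.05,0],[0,0,0],5.5]]'
python3 - <<'E'
from plan import *
go((.4946,.1665,.1,-1.694))
E
```

```text
clock: 31.42
position: [0.4531, -0.0926, 0.1019]
eef_rot: [2.158, -2.282, -0.001]
force: [1.2, 0.5, -1.7]
opening: 0.0621
t 31.43 at [ 0.4531 -0.0926  0.1019] psi -1.6265 tilt [-0.0007  0.0003] F [ 1.2  0.5 -1.7] open 0.0621
 shift cm [-26.1   -2.7    0.19] turn z 0.0675
```

```bash
python3 -m inch '[[[-5.2,-0.5,0],[0,0,0],5.5],[[-5.2,-0.6,0],[0,0,0],5.5],[[-5.2,-0.6,0],[0,0,0],5.5],[[-5.2,-0.6,0],[0,0,0],5.5],[[-3.5,-0.4,0],[0,0,0],5.5]]'
python3 -m inch '[[[-1.5,0,0],[0,0,0.0675],5.5],[[0,0,0],[0,0,0],5.5],[[0,0,0],[0,0,0],5.5],[[0,0,0],[0,0,0],5.5],[[0,0,0],[0,0,0],5.5]]'
python3 - <<'E'
from plan import *
go((.4946,.1665,.08,-1.694))
E
```

```text
clock: 32.05
position: [0.4935, 0.1496, 0.1016]
eef_rot: [2.161, -2.279, -0.001]
force: [1.0, -0.2, -1.1]
opening: 0.0619
clock: 32.67
position: [0.4951, 0.1605, 0.1024]
eef_rot: [-2.079, 2.355, -0.0]
force: [-0.1, -0.2, -0.8]
opening: 0.0622
t 32.67 at [0.4951 0.1605 0.1024] psi -1.6954 tilt [0.0001 0.0001] F [-0.1 -0.2 -0.8] open 0.0622
 shift cm [-0.59  0.13  2.24] turn z -0.0014
```

```bash
python3 -m inch '[[[-0.59,0.13,0],[0,0,0],5.5],[[0,0,1.5],[0,0,0],5.5],[[0,0,1.0],[0,0,0],5.5],[[0,0,0],[0,0,0],5.5],[[0,0,0],[0,0,0],5.5]]'
python3 - <<'E'
from plan import *
go((.4946,.1665,.031,-1.694))
E
```

```text
clock: 33.3
position: [0.4945, 0.167, 0.0772]
eef_rot: [2.079, -2.355, 0.0]
force: [0.3, -0.2, -1.5]
opening: 0.062
t 33.3 at [0.4945 0.167  0.0772] psi -1.6948 tilt [-0.0002 -0.0004] F [ 0.3 -0.2 -1.5] open 0.062
 shift cm [ 0.05 -0.02  4.62] turn z -0.0008
```

```bash
python3 -m inch '[[[0.05,0,1],[0,0,0],5.5],[[0,0,1],[0,0,0],5.5],[[0,0,0.7],[0,0,0],5.5],[[0,0,0.5],[0,0,0],5.5],[[0,0,0.3],[0,0,0],5.5]]'
python3 -m inch '[[[0,0,0.3],[0,0,0],5.5],[[0,0,0.3],[0,0,0],5.5],[[0,0,0.2],[0,0,0],5.5],[[0,0,0],[0,0,0],5.5],[[0,0,0],[0,0,0],5.5]]'
```

```text
clock: 33.92
position: [0.4944, 0.1667, 0.042]
eef_rot: [2.08, -2.354, -0.0]
force: [0.8, -0.8, -1.2]
opening: 0.0619
clock: 34.55
position: [0.4944, 0.1668, 0.0343]
eef_rot: [2.08, -2.354, 0.0]
force: [0.0, 0.1, -1.9]
opening: 0.0623
```

```bash
python3 -m inch '[[[0,0,0.1],[0,0,0],5.5],[[0,0,0.1],[0,0,0],5.5],[[0,0,0.1],[0,0,0],5.5],[[0,0,0],[0,0,0],5.5],[[0,0,0],[0,0,0],5.5]]'
python3 -m inch '[[[0,0,0.1],[0,0,0],5.5],[[0,0,0],[0,0,0],5.5],[[0,0,0],[0,0,0],5.5],[[0,0,0],[0,0,0],5.5],[[0,0,0],[0,0,0],5.5]]'
```

```text
clock: 35.17
position: [0.4944, 0.1668, 0.0313]
eef_rot: [2.08, -2.354, 0.0]
force: [-0.7, -0.1, -1.1]
opening: 0.0619
clock: 35.8
position: [0.4945, 0.1668, 0.0303]
eef_rot: [-2.08, 2.354, -0.0]
force: [-0.1, -0.2, -0.7]
opening: 0.0619
```

```bash
python3 -m inch '[[[0,0,0.1],[0,0,0],5.5],[[0,0,0],[0,0,0],5.5],[[0,0,0],[0,0,0],5.5],[[0,0,0],[0,0,0],5.5],[[0,0,0],[0,0,0],5.5]]'
python3 -m inch '[[[0,0,0.05],[0,0,0],5.5],[[0,0,0],[0,0,0],5.5],[[0,0,0],[0,0,0],5.5],[[0,0,0],[0,0,0],5.5],[[0,0,0],[0,0,0],5.5]]'
```

```text
clock: 36.42
position: [0.4945, 0.1668, 0.0301]
eef_rot: [-2.079, 2.354, 0.0]
force: [-1.5, -0.6, 13.8]
opening: 0.062
clock: 37.05
position: [0.4945, 0.1668, 0.03]
eef_rot: [-2.079, 2.353, 0.001]
force: [-3.8, -1.9, 21.2]
opening: 0.0619
```

```bash
python3 -m inch '[[[0,0,-0.1],[0,0,0],6.6],[[0,0,0],[0,0,0],7.4],[[0,0,0],[0,0,0],8.5],[[0,0,-0.5],[0,0,0],8.5],[[0,0,-1.5],[0,0,0],8.5]]'
python3 -m inch '[[[0,0,-3],[0,0,0],8.5],[[0,0,-4],[0,0,0],8.5],[[-3,-2.2,-2],[0,0,0],3],[[-4.2,-3,0],[0,0,0],0],[[-4.2,-3,0],[0,0,0],0]]'
python3 -m inch '[[[-2.5,-1.8,0],[0,0,0],0],[[0,0,0],[0,0,0],0],[[0,0,0],[0,0,0],0],[[0,0,0],[0,0,0],0],[[0,0,0],[0,0,0],0]]'
python3 - <<'E'
from plan import *
h=(.4954,.1665,-.1235)
go((*hub(.1,.14,h),.0635,-1.694),(*hub(.0993,.1204,h),.0635,-1.694))
E
```

```text
clock: 37.67
position: [0.4941, 0.1666, 0.0497]
eef_rot: [2.079, -2.354, -0.001]
force: [-0.3, 0.3, -0.6]
opening: 0.0849
clock: 38.3
position: [0.5906, 0.2713, 0.1407]
eef_rot: [-2.08, 2.354, -0.0]
force: [0.4, 0.4, 0.6]
opening: 0.0322
clock: 38.92
position: [0.6105, 0.2918, 0.1401]
eef_rot: [-2.079, 2.355, 0.0]
force: [0.1, 0.5, -0.8]
opening: -0.0
t 38.92 at [0.6105 0.2918 0.1401] psi -1.6952 tilt [-0.0001  0.0002] F [ 0.1  0.5 -0.8] open -0.0
 shift cm [-0.14 -0.13  7.66] turn z -0.0012
 shift cm [1.96 0.07 0.  ] turn z 0.0
```

```bash
python3 -m inch '[[[-0.1,-0.1,2.5],[0,0,0],0],[[0,0,2.5],[0,0,0],0],[[0,0,2],[0,0,0],0],[[0,0,0.65],[0,0,0],0],[[0,0,0],[0,0,0],0]]'
python3 -m inch '[[[1,0,0],[0,0,0],0],[[1,0,0],[0,0,0],0],[[1,-0.1,0],[0,0,0],0],[[1,-0.1,0],[0,0,0],0],[[1,-0.1,0],[0,0,0],0]]'
python3 -m inch '[[[1,0.2,0],[0,0,0],0],[[1,0.2,0],[0,0,0],0],[[1,0.2,0],[0,0,0],0],[[0.9,0.45,0],[0,0,0],0],[[0.9,0.5,0],[0,0,0],0]]'
python3 -m inch '[[[0.9,0.5,0],[0,0,0],0],[[0.75,0.7,0],[0,0,0],0],[[0.7,0.75,0],[0,0,0],0],[[0.68,0.75,0],[0,0,0],0],[[0.5,0.85,0],[0,0,0],0]]'
python3 -m inch '[[[0.5,0.9,0],[0,0,0],0],[[0.3,0.8,0],[0,0,0],0],[[0.2,0.6,0],[0,0,0],0],[[0,0.3,0],[0,0,0],0],[[0,0,0],[0,0,0],0]]'
python3 - <<'E'
from plan import *
h=(.4954,.1665,-.1235)
go((*hub(.019,-.005,h),.0635,-1.694))
E
```

```text
clock: 39.55
position: [0.612, 0.2931, 0.0633]
eef_rot: [2.08, -2.354, 0.0]
force: [-0.4, -0.2, 0.0]
opening: -0.0001
clock: 40.17
position: [0.6087, 0.2429, 0.0634]
eef_rot: [-2.08, 2.354, 0.001]
force: [-0.9, 2.3, 0.3]
opening: -0.0002
clock: 40.8
position: [0.5871, 0.1971, 0.0633]
eef_rot: [-2.08, 2.354, -0.0]
force: [0.8, 2.0, 0.1]
opening: -0.0003
clock: 41.42
position: [0.5473, 0.1666, 0.0633]
eef_rot: [-2.08, 2.354, -0.0]
force: [1.4, 1.8, 1.2]
opening: 0.0001
clock: 42.05
position: [0.5205, 0.1602, 0.0633]
eef_rot: [2.08, -2.354, -0.0]
force: [0.9, -0.3, 0.4]
opening: 0.0001
t 42.05 at [0.5205 0.1602 0.0633] psi -1.6943 tilt [-0.0004 -0.0001] F [ 0.9 -0.3  0.4] open 0.0001
 shift cm [ 0.18  0.67 -0.02] turn z -0.0003
```

Push on slowly until the stop shows in the force.

```bash
python3 -m inch '[[[0.1,0.3,0],[0,0,0],0],[[0,0.2,0],[0,0,0],0],[[0,0.1,0],[0,0,0],0],[[0,0,0],[0,0,0],0],[[0,0,0],[0,0,0],0]]'
python3 -m inch '[[[0,0.1,0],[0,0,0],0],[[0,0.1,0],[0,0,0],0],[[0,0,0],[0,0,0],0],[[0,0,0],[0,0,0],0],[[0,0,0],[0,0,0],0]]'
```

```text
clock: 42.68
position: [0.5146, 0.1599, 0.0633]
eef_rot: [2.08, -2.354, -0.0]
force: [0.7, -0.0, 0.5]
opening: 0.0001
clock: 43.3
position: [0.5127, 0.1604, 0.0633]
eef_rot: [-2.08, 2.354, 0.0]
force: [1.9, -0.9, 0.6]
opening: -0.0001
```

```bash
python3 -m inch '[[[0,0.1,0],[0,0,0],0],[[0,0.1,0],[0,0,0],0],[[0,0,0],[0,0,0],0],[[0,0,0],[0,0,0],0],[[0,0,0],[0,0,0],0]]'
python3 -m inch '[[[0,0.1,0],[0,0,0],0],[[0,0.1,0],[0,0,0],0],[[0,0,0],[0,0,0],0],[[0,0,0],[0,0,0],0],[[0,0,0],[0,0,0],0]]'
```

```text
clock: 43.92
position: [0.5108, 0.1604, 0.0633]
eef_rot: [-2.08, 2.354, -0.0]
force: [1.4, -1.3, 0.3]
opening: 0.0
clock: 44.55
position: [0.5107, 0.1604, 0.0635]
eef_rot: [-2.078, 2.353, -0.005]
force: [6.7, -1.9, -5.7]
opening: 0.0001
```

```bash
python3 -m inch '[[[0,-0.6,0],[0,0,0],0],[[0,-1.5,0],[0,0,0],0],[[0,0,-3],[0,0,0],0],[[0,0,-4],[0,0,0],0],[[4,0,-4],[0,0,0],0]]'
python3 -m inch '[[[5,0,0],[0,0,0],0],[[5,0,0],[0,0,0],0],[[5,0,0],[0,0,0],0],[[3,0,0],[0,0,0],0],[[0,0,0],[0,0,0],0]]'
python3 - <<'E'
from plan import *
from fithub import fithub
go()
for n in("top","scene"):
    im,d=camera(n);cv2.imwrite(f"pics/{n}7.png",im)
ims={n:cv2.imread(f"pics/{n}7.png") for n in("top","scene")}
t=ims["top"][175:245,205:290];s=ims["scene"][180:255,275:365]
cv2.imwrite("pics/p4.png",np.hstack([cv2.resize(t,(400,330),interpolation=3),cv2.resize(s,(400,330),interpolation=3)]))
for c in("top","scene"):print(fithub(ims,(.494,.1656,-.1235,.05),(c,)))
E
```

```text
clock: 45.18
position: [0.5253, 0.1204, 0.174]
eef_rot: [2.086, -2.348, -0.001]
force: [0.7, -0.3, 0.1]
opening: -0.0
clock: 45.8
position: [0.5024, -0.0629, 0.1738]
eef_rot: [2.075, -2.359, 0.001]
force: [0.1, 0.1, -0.1]
opening: 0.0001
t 45.8 at [ 0.5024 -0.0629  0.1738] psi -1.6988 tilt [ 0.0003 -0.0004] F [ 0.1  0.1 -0.1] open 0.0001
(array([ 0.6591,  0.2048, -0.141 , -0.5939]), np.float64(0.4367))
(array([ 0.493 ,  0.1666, -0.1276,  0.1068]), np.float64(0.1001))
```

View pics/p4.png

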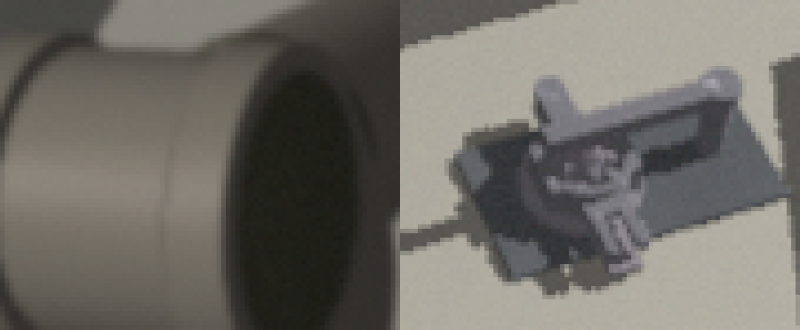

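```bash
python3 -m inch '[[[5,0,0],[0,0,0],0],[[5,0,0],[0,0,0],0],[[5,0,0],[0,0,0],0],[[5,0,0],[0,0,0],0],[[0,0,0],[0,0,0],0]]'
python3 - <<'E'
from fit import *
import fithub as F
for n in("top","scene"):
    im,d=camera(n);cv2.imwrite(f"pics/{n}8.png",im)
ims={n:cv2.imread(f"pics/{n}8.png") for n in("top","scene")}
d1,sp,d2=[lambda z,o=o:o for o in range(3)]
H={"top":(.494,.1648,-.1235),"scene":(.4936,.1666,-.125)}
# add plates' tabs to hub model
op=F.parts
F.parts=lambda th:op(th)+[F.box(-.072,-.02,-.01,.01,.014,.022),F.box(-.072,-.02,-.01,.01,.03,.038),F.box(.02,.072,-.015,.015,.022,.03),F.cyl(0,0,.035,.014,.038)]
for c in("top","scene"):print(c,[F.fithub(ims,(*H[c],t),(c,)) for t in(.0,.1)])
for nm,X in(("lid",0),("vial",0)):pass
a,b=cv2.imread("pics/scene0.png").astype(int),ims["scene"].astype(int)
for nm,(u0,u1,v0,v1) in dict(lid=(300,348,294,338),vial=(258,278,256,290),whip=(128,152,318,404)).items():print(nm,"mean |diff|",abs(a-b)[v0:v1,u0:u1].mean().round(2))
E
```

```text
clock: 46.52
position: [0.4776, -0.2617, 0.1736]
eef_rot: [2.075, -2.357, 0.003]
force: [-0.2, 0.9, -0.0]
opening: 0.0001
top [(array([ 0.494 ,  0.1649, -0.1236, -0.0016]), np.float64(0.0425)), (array([ 0.494 ,  0.1649, -0.1236,  0.0984]), np.float64(0.0425))]
scene [(array([ 0.4934,  0.1667, -0.1341,  0.0436]), np.float64(0.0991)), (array([ 0.4933,  0.1669, -0.1311,  0.1183]), np.float64(0.0992))]
lid mean |diff| 3.73
vial mean |diff| 4.07
whip mean |diff| 3.99
```

Run:
```python
from h import *
for n,h in(("top",(.494,.1648,-.1235)),("scene",(.4936,.1666,-.125))):
    im,d=camera(n);c=pix(n,[.49,.18,.07]).astype(int);P=[]
    for v in range(c[1]-50,c[1]+50):
        for u in range(c[0]-50,c[0]+50):
            if d[v,u]>0:P.append(world(n,u,v,d[v,u]))
    P=np.array(P);P=P[(P[:,2]>.066)&(P[:,2]<.09)]
    q=P[:,:2]-h[:2];cc,s=np.cos(h[2]),np.sin(h[2]);x=cc*q[:,0]+s*q[:,1];y=-s*q[:,0]+cc*q[:,1]
    k=(abs(x)<.05)&(y<.08)&(y>-.06);f=np.polyfit(y[k],x[k],1);print(n,k.sum(),"theta",-np.arctan(f[0]).round(4),"x at post",f[1].round(4),"y range",y[k].min().round(3))
```

```text
top 166 theta -0.0068 x at post -0.0015 y range -0.03
scene 234 theta -0.0003 x at post 0.0019 y range -0.031
```

Keeper angle reads about 0 in both cameras. Handing in.

```bash
python3 -c "
from cell import ticket
print(ticket.hand_in())"
```

```text
the job is handed in; nothing more can be done
None
```

The job is handed in at about 47 s of the 72 s allowed, with no verdict reported. I swung the keeper of the smaller grey hub to about 1.59 rad. I then lowered a disc, the separator and the other disc onto the post, and pushed the keeper back to its stop.

**Stack:** Each plate went down the post without resistance until it met its seat at 15–21 N. The tool heights at seating were 15.3, 23.1 and 30.0 mm. That is roughly one plate apart; the last step is about 1 mm short of 8 mm, in line with that disc being gripped about 1 mm lower. Pictures showed the first disc's tab opposite the hub's tab and the separator's fork over it. In the last picture the keeper partly hides the stack, but the fork and a tab opposite can be seen. I did not measure the final plate poses separately.

**Keeper:** The push met the stop at about 7 N. Depth from both cameras then gave an angle of 0.00 to -0.01 rad. My earlier outline fits of the keeper angle disagreed, reading between 0.00 and 0.12. I discounted them because the bar's outline lies inside the hub's in the top view and the plates confuse the scene view.

**Lid, vial and whip:** The before-and-after scene images differ by only about 4 grey levels at each of them, so I saw no sign that they moved. I did not measure their positions again.

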